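# Unlock and open a wedged slip-casting mould

## Task

The casting has set and the mould can be opened. Swing the steel keeper bar clear of the wooden wedge and leave it so, draw the stuck wedge up out of the frame by its exposed top edge and lay it down flat in the wooden tray. With the wedge out, slide the loose front half of the plaster mould away from the rear half as far as it goes; do not knock the rear half, and leave the beaker, cup and jar where they stand.

Things in the scene. Friction and masses are not known exactly. Their poses are not given: they have to be found in the camera images.
- frame: Fixed wooden casting frame: plywood base 210 x 184 x 18 mm. Origin at the centre of its underside; x from the wedge end to the back stop, y left seen from the wedge end, z up. Positions (x, y, z) below are in this frame, mm. The closed plaster mould stands at x -25 to 65, y -28 to 28, z 24 to 188; behind it a wooden stop, x 66 to 88, up to z 130.
- channel_mouth (a point): Middle of the mouth of the wedge's channel, at (-39, 0, 88). Two hardwood blocks (x -87 to -23, y 33 to 85 and -85 to -33, flat tops at z 88) shut its ends; near wall a raked cheek with a rubber facing, far wall the mould, which rises 100 mm over the blocks: a gripper's body cannot come straight down on the wedge, lean the tool some 30 degrees back from the mould.
- wedge_center (a point): Centre of the beech wedge, half-way up. 82 mm tall, 60 mm wide (y), axes along the frame's at the start; upright face at +x on the plaster, the other raked: 30 mm thick (x) at the top, 22 mm below; 60 to 130 g. Jammed; its top, 41 mm above this point, shows 18 to 24 mm over the blocks. Grip its narrow ends, 60 mm apart in y. Pull 10 to 20 N upwards; loose after 30 mm, out after 65.
- keeper_post (a point): Upright round thumb post on the free end of the keeper: 15 mm thick, z 118 to 152; this point is on its axis at z 136. The keeper is a flat steel bar 16 mm wide, z 114 to 118, just over the wedge, 69 mm from pivot axis to post axis. At joint value 0 the post's axis stands at (-47, -3), 22 mm in front of the mould.
- keeper_pivot (a point): Point on the vertical axis of the keeper's pivot screw at (-70, 62, 136), as high as keeper_post. Below it a steel pillar 16 mm thick on the left block; the screw's head ends at z 124.
- keeper (a joint): Angle of the keeper in rad: 0 = across the wedge; grows as the post swings away from the mould, clockwise seen from above; stop at 2.0. About 1 N at the post moves it and it stays where it is left. Clear of the wedge beyond about 0.4; beyond about 1.6 the post also stands aside of a leaning gripper and of the wedge as it is carried off.
- front_half_top (a point): Centre of the top face of the front mould half: plaster, 45 mm (x) by 56 mm (y), 164 mm tall, top at z 188, solid but for half of the pour gate at the top of its rear side (13 mm deep, 26 mm wide). Can be gripped across the 56 mm (y) from above.
- front_half (a joint): How far the front half is slid from the rear half towards the wedge end (-x), in m: 0 = closed, stop at 0.020, possible only with the wedge out. About 3 N moves it and it stays where it is left.
- rear_half: Rear mould half, fixed in the frame, a mirror image of the front half at x 20 to 65. Origin in the middle of the closed mould's outer front face, at its foot, (-25, 0, 24).
- tray_floor (a point): Centre of the inner floor of the fixed open wooden tray: 200 (x) x 150 (y) x 30 mm outside, walls 7 mm, inner floor 7 mm above the table; axes along its sides.
- slip_beaker: Grey tapered beaker, 69 mm wide, 92 mm tall, to the right of the frame; origin under its centre. Bystander.
- bisque_cup: Pale unglazed cup, 66 mm wide, 74 mm tall, beyond the frame; origin under its centre. Bystander.
- jar_1: White screw-top jar, 64 mm wide, 82 mm tall, behind the tray; origin under its centre. Bystander.
There are look-alikes about, which are no part of the job. Of the things shaped like the part that bears wedge_center, the wooden one is meant.

How it is judged:
On the way, in this order (a step that is already met when the one before it is completed fails the run):
1. the keeper is swung clear of the wedge (value of joint keeper above 0.45 rad), for 0.2 s.
2. the wedge is lifted out of the channel (z of wedge_center in the frame of frame above 0.128 m), for 0.1 s.
At the end, for the whole second after the job is handed in: The keeper stands clear of the channel (joint above 0.45 rad); the front half is slid at least 16 of its 20 mm from the rear half; the wedge lies flat (its long axis within about 15 degrees of level) and at rest inside the tray's walls (value of joint keeper above 0.45 rad and value of joint front_half above 0.016 m and velocity of joint front_half below 0.01 m/s and x of wedge_center in the frame of tray_floor between -0.093 and 0.093 m and y of wedge_center in the frame of tray_floor between -0.068 and 0.068 m and height (world z) of wedge_center below 0.045 m and angle between wedge_center's own z axis and vertical between 1.3 and 1.85 rad and linear speed of wedge below 0.02 m/s); the robot touches nothing.
It fails at once if the rear half of the mould is knocked (more than 30 N from the robot) (contact force between any of the arm, the fingers and rear_half above 30 N).
It fails at once if the beaker, cup or jar is moved by more than 30 mm or tipped (distance of any of slip_beaker, bisque_cup, jar_1 from where it was at the start of the episode above 0.03 m or angle between any of slip_beaker, bisque_cup, jar_1's own z axis and vertical above 0.4 rad).
It also fails if it takes over 58 s, if anything falls off the work surface, if the arm or the gripper's body presses on something with over 40 N, if the wrist force passes 120 N, or if a joint passes its speed limit or range.

## Robot

A 6-joint arm with a two-finger parallel gripper is mounted at the origin on a cart in front of the work surface, level with it; the furniture and walls round the work are solid. World frame = base frame: x ahead of the robot, y to its left, z up, the work surface at z = 0. Lengths are in m, angles in rad, forces in N, time in s.
With the tool pointing down it reaches from about 0.35 to 0.975 m from the base axis. Payload 4.9 kg.
Tool frame: the origin (TCP) lies midway between the tips of the shut fingers; the grasp point (between the pads) lies 19 mm behind it; z points along the fingers, y is the line along which they close (so a half turn about z gives the same grasp; the last joint's range is limited). The gripper opens to 85 mm and grips with 20 to 120 N. Pads are 22 mm wide; open, the fingers measure 114 mm over their backs; the gripper's body (76 mm by 85 mm) begins 54 mm behind the grasp point. The pads swing forward as they close: fully open they stand 13 mm farther back than shut.
Start: joints at [-1.28, 0.053, 1.613, -0, 1.476, -0.119], TCP at [0.249, -0.573, 0.231] pointing down, gripper open.
Joint ranges: [-3.01, 3.01], [-1.01, 2.22], [0.06, 2.58], [-1.02, 4.17], [0.09, 2.62], [-3.14, 3.14]. Speed limits (rad/s): [2.57, 2.57, 3.14, 3.14, 3.14, 3.14].

## Interface

Orientations are given as a rotation vector (axis times angle).
In Python, from station import ctrl gives the robot as it stands. The module is installed in compiled form; this text tells all that it offers.
- The arm moves only by the shell command python3 -m handwheel 'ROWS' [OPENING] [FORCE]. ROWS is JSON, a list of rows, each a list of 2 entries, a list of its own where there are three numbers: the shift along the tool's x, y, z in cm, then the turn, a rotation vector about the tool's x, y, z in rad. In form: [[[tx, ty, tz], [ax, ay, az]], ...]. A call has 1 to 5 rows; each row is the pose to reach, as a shift and turn from the pose commanded when the call began, along the tool's axes at that moment; what a row does not reach only later rows make up. A row lasts 1/8 s, in which the tool goes at most 62.5 mm and 10.7 degrees, less where a joint would pass 70% of its speed; a pose out of reach is approached as far as the arm can. A call with a gripper value outside its range is refused whole. OPENING is the gripper's target within -1 to 1 (shut at 1, half-way at 0, fully open at -1), set as the call begins (- or left out, the last holds). The fingers move at their own pace and stop on an object; FORCE is the grip in N (left out, the last holds). Time passes only in rows, so rows that repeat a pose let the fingers close. It gives the time, the measured TCP pose, the force, the opening and the grip force at its end, in the units of the state.
- ctrl.get_obs(): the state, without advancing time (a new reading comes with each control period).
- ctrl.get_image(name): name is "side" or "top"; returns the picture (384x512x3 uint8, blue, green, red); there is no depth.
- ctrl.calibration(name): a dict with "fx", "fy", "cx", "cy" (pixels), "R" (3x3) and "t" (3): a world point X has camera coordinates R X + t. Camera axes: x right, y down, z forward; pixel columns grow to the right and rows downward; lengths in m; the calibration is good to about 2 mm. A picture is of the moment at which its call begins. calibration takes no time and is no camera call.
- ctrl.finish_job(): hands the job in; it is judged then, once.
Trained networks look in the newest picture that a camera, given by its name, has taken for a name from the list of things; names that differ only in an ending like _2 or _b are one class to them, and where a whole thing is asked for, a point or a joint stands for the part that bears it (a point fixed in the world has none). Each returns a list of dicts, best first, with "score" (0 to 1); they miss things now and then, are a little off and sometimes report something else, mostly with a low value. They report only what shows in the picture. A call takes as long as a camera call. They do not tell look-alikes from the thing itself.
- ctrl.look_for(camera, query): "position" ([column, row] in pixels, amid what is visible of it).
- ctrl.landmark_of(camera, query): "position" ([column, row] in pixels: a listed point, or the origin of a listed thing).
The state is a dict: "t": time; "q": joint angles; "dq": joint speeds; "effort": joint torques, N m; "tool_pos": TCP position; "tool_rot": TCP orientation; "contact_force": force on the tool from outside, world axes, zero at the start; "wrist_torque": the same for the moment, N m; "opening": finger opening in m; "grip_force": force on a finger pad.
Only numpy, scipy, OpenCV 4.12 (cv2) and the standard library are available. Lean on these libraries where they do the work, as an engineer would, in place of code of your own. Each camera call takes 0.05 s, during which the arm holds its last target. There are 200 camera calls.

## Working session

There is one attempt and no reset: what is moved stays moved. The work goes in short steps, Python scripts to look and compute and a shell command to move; the robot and the scene stay as the last step left them, time stands still between calls to the robot, and variables do not carry over. Pictures are saved under pics/ and viewed, at most 11 in all, crops included, and the job is handed in when it is done.

```bash
mkdir -p pics; ls
cat > first.py <<'E'
import cv2,json
from station import ctrl
o=ctrl.get_obs(); print(o)
for c in("side","top"):
    cv2.imwrite(f"pics/{c}0.png",ctrl.get_image(c))
    k=ctrl.calibration(c); print(c,k)
    for q in ["frame","channel_mouth","wedge_center","keeper_post","keeper_pivot","front_half_top","rear_half","tray_floor","slip_beaker","bisque_cup","jar_1"]:
        print(q,[(round(d["score"],2),[round(float(x),1) for x in d["position"]]) for d in ctrl.landmark_of(c,q)][:3])
E
python3 first.py
```

```text
pics
{'t': 0.0, 'q': array([-1.28000127e+00,  5.33477700e-02,  1.61427022e+00, -1.38247229e-05,
        1.47601145e+00, -1.18983396e-01]), 'dq': array([ 0.00082694,  0.00037479, -0.00023647, -0.00071306,  0.00010138,
       -0.00056675]), 'effort': array([ 1.63628611e-03, -3.93694961e+01, -3.70170772e+01, -2.06669046e-05,
        7.14053720e-03,  4.83398452e-06]), 'tool_pos': array([ 0.2488322 , -0.57265824,  0.23008286]), 'tool_rot': array([-3.07389551e+00, -6.38773763e-01,  2.95852988e-04]), 'contact_force': array([-0.15062774,  0.21930501, -0.12060075]), 'wrist_torque': array([0.00509312, 0.01041432, 0.00197405]), 'grip_force': 0.0, 'opening': 0.08558624272647301}
side {'fx': 487.8685171876943, 'fy': 487.8685171876943, 'cx': 250.14178361908543, 'cy': 187.1867636780975, 'R': array([[ 0.56791045,  0.82297218,  0.01394691],
       [ 0.50722025, -0.33657339, -0.79337631],
       [-0.64823247,  0.45764085, -0.6085717 ]]), 't': array([-0.40373803, -0.20587241,  2.00407565])}
frame [(0.94, [205.2, 212.5])]
channel_mouth [(0.76, [213.3, 191.0])]
wedge_center [(0.84, [265.4, 196.0]), (0.78
[... 391 characters left out ...]
: 363.88949300692576, 'fy': 363.88949300692576, 'cx': 252.87235104338293, 'cy': 196.00454228040027, 'R': array([[-0.02481769, -0.99943503, -0.02266488],
       [-0.99873439,  0.02577964, -0.0431859 ],
       [ 0.04374579,  0.02156442, -0.99880993]]), 't': array([0.07438548, 0.59306795, 1.09941886])}
frame [(0.89, [291.0, 213.7])]
channel_mouth [(0.84, [285.9, 213.0])]
wedge_center [(0.55, [225.9, 248.8])]
keeper_post []
keeper_pivot [(0.67, [269.6, 192.7])]
front_half_top [(0.64, [298.3, 213.7])]
rear_half [(0.66, [285.1, 214.0])]
tray_floor [(0.96, [140.9, 229.7])]
slip_beaker [(0.65, [367.8, 156.7])]
bisque_cup [(0.98, [235.6, 148.4])]
jar_1 [(0.76, [174.0, 156.5]), (0.45, [286.6, 215.1])]
```

View pics/side0.png

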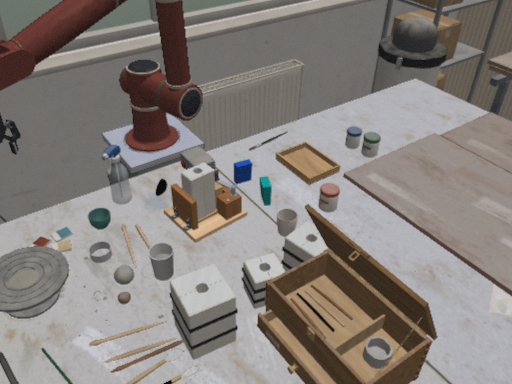

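View pics/top0.png

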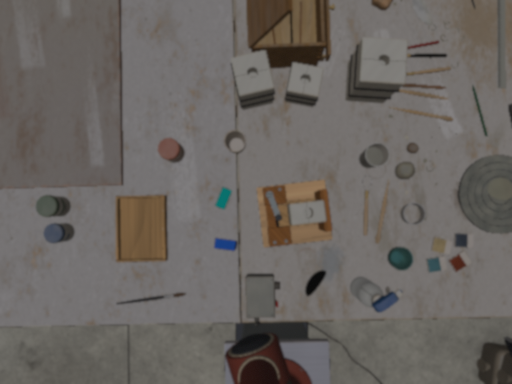

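The side picture shows the frame at about (205,205), with the wedge end to the upper right. In the top picture the frame is at (295,213), its wedge end pointing left (+y world), and the tray is at (142,228). The blue and teal wedges at (226,244) and (223,198) are the look-alikes.

```bash
cat > fit.py <<'E'
import cv2,numpy as np
from scipy.optimize import least_squares
from station import ctrl
K={c:ctrl.calibration(c) for c in("side","top")}
def proj(c,X):
    k=K[c]; p=np.atleast_2d(X)@np.array(k["R"]).T+k["t"]
    return np.c_[k["fx"]*p[:,0]/p[:,2]+k["cx"],k["fy"]*p[:,1]/p[:,2]+k["cy"]]
def ray(c,px,z):
    k=K[c];R=np.array(k["R"]);o=-R.T@k["t"];d=R.T@np.array([(px[0]-k["cx"])/k["fx"],(px[1]-k["cy"])/k["fy"],1])
    return o+d*(z-o[2])/d[2]
def F2W(f,P):
    c,s=np.cos(f[2]),np.sin(f[2]);P=np.atleast_2d(P)/1000.
    return np.c_[f[0]+c*P[:,0]-s*P[:,1],f[1]+s*P[:,0]+c*P[:,1],P[:,2]]
E
cat > a.py <<'E'
from fit import *
M={"frame":(0,0,0),"channel_mouth":(-39,0,88),"keeper_pivot":(-70,62,136),"front_half_top":(-2.5,0,188),"rear_half":(-25,0,24),"keeper_post":(-47,-3,136)}
D=[("side","frame",205.2,212.5),("side","channel_mouth",213.3,191),("side","keeper_pivot",233.6,180.7),("side","front_half_top",203.2,166.2),("side","rear_half",209.4,208.4),
("top","frame",291,213.7),("top","channel_mouth",285.9,213),("top","keeper_pivot",269.6,192.7),("top","front_half_top",298.3,213.7),("top","rear_half",285.1,214)]
def res(f): return np.concatenate([proj(c,F2W(f,M[n]))[0]-(u,v) for c,n,u,v in D])
s=least_squares(res,[.55,-.08,-1.57],x_scale=[.01,.01,.05],loss="soft_l1"); f=s.x
print(f); print(res(f).reshape(-1,2).round(1))
print("tray",ray("top",(140.9,229.7),.007))
img={c:cv2.imread(f"pics/{c}0.png") for c in K}
boxes=[((-105,105),(-92,92),(0,18)),((-25,65),(-28,28),(24,188)),((66,88),(-28,28),(24,130)),((-87,-23),(33,85),(18,88)),((-87,-23),(-85,-33),(18,88))]
def crop(c,x0,y0,w,h,S):
    im=cv2.resize(img[c][y0:y0+h,x0:x0+w],None,fx=S,fy=S,interpolation=cv2.INTER_CUBIC); im2=im.copy()
    P=lambda q:tuple(int(v) for v in ((proj(c,F2W(f,q))[0]-(x0,y0)+.5)*S))
    for b in boxes:
        v=[(x,y,z) for x in b[0] for y in b[1] for z in b[2]]
        for i in v:
            for j in v:
                if i<j and sum(a!=d for a,d in zip(i,j))==1: cv2.line(im2,P(i),P(j),(0,255,0),1)
    for q in [(-47,-3,118),(-47,-3,152),(-70,62,124)]: cv2.circle(im2,P(q),3,(0,0,255),1)
    return np.hstack([im,im2])
a=crop("top",250,170,90,85,4.4);b=crop("side",155,155,90,85,4.4)
cv2.imwrite("pics/ov.png",np.vstack([a,b])[:, :800]);print(np.vstack([a,b]).shape)
E
python3 a.py
```

```text
[ 0.5389485  -0.06309652 -1.50771457]
[[ 0.1  1.3]
 [ 0.8 -2.4]
 [-0.7  1.8]
 [ 0.2  1.2]
 [ 1.8 -3. ]
 [ 2.1 -0.4]
 [-3.7  1.6]
 [ 0.1  0.3]
 [ 0.3 -0.1]
 [ 0.5  0. ]]
tray [0.4999114  0.40763521 0.007     ]
(748, 792, 3)
```

View pics/ov.png

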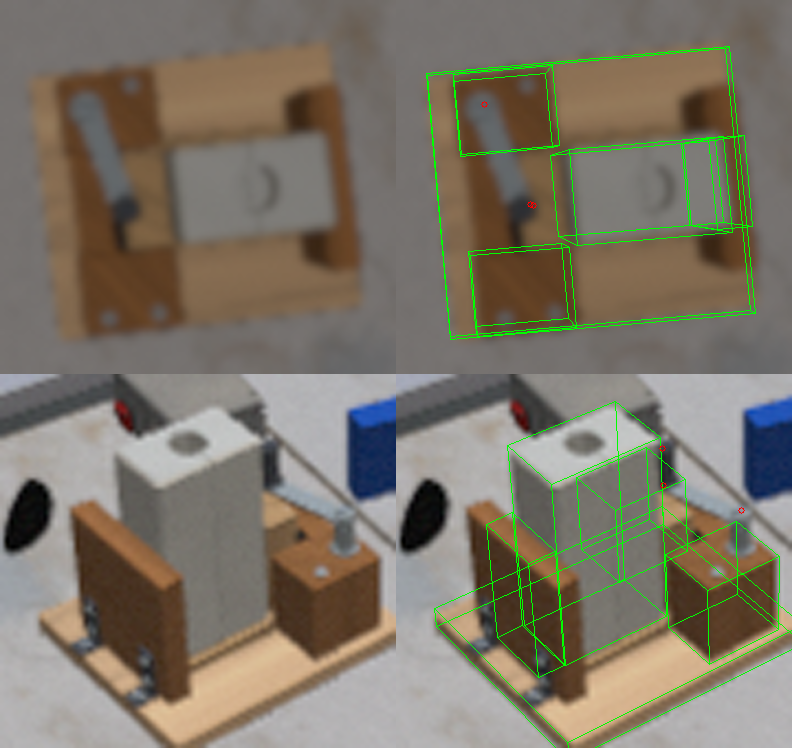

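The overlay fits to within a few pixels, but the yaw is slightly off. I'll refit using corners picked from the crop.

```bash
cat > b.py <<'E'
from fit import *
S=4.4
T=[((-105,92,18),32,77),((105,92,18),327,44),((105,-92,18),361,303),((-105,-92,18),62,338),
 ((-87,85,88),58,82),((-23,85,88),155,67),((-23,33,88),160,150),((-87,-85,88),85,338),((-23,-85,88),183,322),
 ((-25,28,188),170,150),((65,28,188),322,133),((65,-28,188),338,225),((-25,-28,188),187,243),((-70,62,124),86,104)]
G=[((65,28,188),157,112),((65,-28,188),115,81),((-25,-28,188),220,32),((-25,28,188),262,66),((-23,85,88),318,216),((-23,85,18),318,283),
 ((-23,33,88),272,196),((-87,85,88),380,178),((105,-92,18),40,245),((65,28,24),187,270),((-70,62,124),347,137)]
def res(f,w=None): 
    return np.concatenate([proj("top",F2W(f,p))[0]-(u/S+249.5,v/S+169.5) for p,u,v in T]+[proj("side",F2W(f,p))[0]-(u/S+154.5,v/S+154.5) for p,u,v in G])
s=least_squares(res,[.54,-.063,-1.5],x_scale=[.01,.01,.05],loss="soft_l1");f=s.x
print(f);print(res(f).reshape(-1,2).round(1).tolist())
np.save("f.npy",f)
def show(n,p): print(n,F2W(f,p)[0].round(4))
for n,p in dict(mouth=(-39,0,88),post=(-47,-3,136),pivot=(-70,62,136),top=(-2.5,0,188)).items(): show(n,p)
E
python3 b.py
```

```text
[ 0.54052178 -0.0631461  -1.47478989]
[[-1.2, -0.1], [0.4, -1.0], [0.5, 0.5], [-0.6, 0.8], [-0.9, -1.2], [-0.7, -0.5], [0.5, -1.3], [0.3, 0.0], [0.5, 1.0], [0.4, -0.3], [0.7, -0.7], [-0.1, 0.1], [-0.8, 0.2], [-0.1, 0.4], [0.5, 0.1], [-0.4, -1.4], [-0.3, -0.7], [0.8, -0.4], [-0.6, -0.1], [-0.2, 1.4], [-0.1, -3.6], [1.1, 0.5], [-0.5, -1.2], [-3.2, 5.3], [-0.1, -0.5]]
mouth [ 0.5368 -0.0243  0.088 ]
post [ 0.533  -0.0167  0.136 ]
pivot [0.5955 0.0125 0.136 ]
top [ 0.5403 -0.0607  0.188 ]
```

```bash
cat > go.py <<'E'
import sys
from fit import *
from scipy.spatial.transform import Rotation as Rn
f=np.load("f.npy")
def target(p,tilt,sgn,yaw=0.):
    """frame mm TCP position; tilt back from mould (rad); tool y = sgn*frame y, yaw about vertical"""
    z=np.array([np.sin(tilt),0,-np.cos(tilt)]);y=np.array([0,sgn,0.]);R=np.c_[np.cross(y,z),y,z]
    return F2W(f,p)[0],Rn.from_euler("z",f[2]+yaw)*Rn.from_matrix(R)
def rows(X,R,o=None):
    o=o or ctrl.get_obs();R0=Rn.from_rotvec(o["tool_rot"])
    return (R0.inv().apply(X-o["tool_pos"])*100).round(2).tolist(),(R0.inv()*R).as_rotvec().round(3).tolist()
def st():
    o=ctrl.get_obs();R=Rn.from_rotvec(o["tool_rot"])
    c,s=np.cos(f[2]),np.sin(f[2]);d=(o["tool_pos"]-[f[0],f[1],0])*1000
    print("t%.2f"%o["t"],"frame",(np.array([c*d[0]+s*d[1],-s*d[0]+c*d[1],d[2]])).round(1),"world",o["tool_pos"].round(3),"q",o["q"].round(2),"F",o["contact_force"].round(1),"open %.3f grip %.1f"%(o["opening"],o["grip_force"]))
E
python3 - <<'E'
from go import *
o=ctrl.get_obs();q=o["q"]
M=Rn.from_euler("ZYZYZ",[q[0],q[1]+q[2],q[3],q[4],q[5]]);print((M.inv()*Rn.from_rotvec(o["tool_rot"])).as_rotvec())
# post: ray of crop pixel at z .152
w=ray("top",(127/4.4+249.5,207/4.4+169.5),.152);print("post meas",w,"model0",F2W(f,(-47,-3,152)))
for t in(0,.3): 
  for s in(1,-1): print(t,s,rows(*target((-47,-3,250),t,s)))
E
```

```text
Traceback (most recent call last):
  File "scipy/spatial/transform/_rotation.pyx", line 1413, in scipy.spatial.transform._rotation.Rotation.from_euler
ValueError: Expected axis specification to be a non-empty string of upto 3 characters, got ZYZYZ
```

Run:
```python
from go import *
o=ctrl.get_obs();q=o["q"]
M=Rn.from_euler("ZYZ",[q[0],q[1]+q[2],q[3]])*Rn.from_euler("YZ",[q[4],q[5]]);print((M.inv()*Rn.from_rotvec(o["tool_rot"])).as_rotvec())
w=ray("top",(127/4.4+249.5,207/4.4+169.5),.152);print("post meas",w,"model0",F2W(f,(-47,-3,152)))
for t in(0,.3): 
  for s in(1,-1): print(t,s,rows(*target((-47,-3,250),t,s)))
```

```text
[-2.46584387e-16  1.47903968e-16  1.57079633e+00]
post meas [ 0.53212063 -0.01026806  0.152     ] model0 [[ 0.53303022 -0.01665012  0.152     ]]
0 1 ([48.23, -39.74, -1.87], [-0.0, -0.0, -1.257])
0 -1 ([48.23, -39.74, -1.87], [-0.0, 0.0, 1.885])
0.3 1 ([48.23, -39.74, -1.87], [-0.189, -0.259, -1.247])
0.3 -1 ([48.23, -39.74, -1.87], [-0.282, 0.205, 1.868])
```

```bash
python3 -m handwheel '[[[0,0,-6],[0,0,0]],[[4,-3,-11],[0,0,-0.18]],[[9,-8,-11],[0,0,-0.36]],[[14,-12,-11],[0,0,-0.54]],[[19,-16,-11],[-0.03,-0.04,-0.72]]]' 0 20
python3 - <<'E'
from go import *
st();print(rows(*target((-51,-3,300),.3,1)))
E
```

```text
t: 1.82
tool_pos: [0.352, -0.3648, 0.3416]
tool_rot: [2.617, 1.667, -0.051]
contact_force: [0.8, 0.0, 0.6]
opening: 0.0431
grip_force: 0.0
t1.82 frame [ 282.2 -216.6  341.6] world [ 0.352 -0.365  0.342] q [-0.93 -0.3   1.75 -0.04  1.65 -0.5 ] F [0.8 0.  0.6] open 0.043 grip 0.0
([39.71, 1.43, 2.27], [-0.078, -0.242, -0.528])
```

```bash
python3 -m handwheel '[[[6,0.3,0],[-0.02,-0.05,-0.11]],[[12,0.5,0],[-0.03,-0.1,-0.22]],[[18,0.8,0],[-0.05,-0.15,-0.33]],[[24,1,0],[-0.06,-0.2,-0.43]],[[30,1.2,0],[-0.078,-0.242,-0.528]]]'
python3 - <<'E'
from go import *
st();print(rows(*target((-51,-3,230),.3,1)))
E
```

```text
t: 2.45
tool_pos: [0.491, -0.0981, 0.3277]
tool_rot: [1.954, 2.149, -0.295]
contact_force: [0.9, -0.0, -0.2]
opening: 0.0425
grip_force: 0.0
t2.45 frame [ 30.  -52.6 327.7] world [ 0.491 -0.098  0.328] q [-0.19 -0.33  1.82 -0.29  1.56 -0.29] F [ 0.9 -0.  -0.2] open 0.042 grip 0.0
([10.63, 4.95, 6.94], [0.0, 0.0, -0.001])
```

```bash
python3 -m handwheel '[[[5,2.5,2],[0,0,0]],[[10.6,4.95,4],[0,0,0]],[[10.6,4.95,6.9],[0,0,0]],[[10.6,4.95,6.9],[0,0,0]]]'
python3 - <<'E'
from go import *
st();print(rows(*target((-51,-3,125),.3,1)))
cv2.imwrite("pics/s1.png",cv2.resize(ctrl.get_image("side")[90:250,130:330],None,fx=3,fy=3,interpolation=cv2.INTER_CUBIC))
E
```

```text
t: 2.95
tool_pos: [0.5306, -0.0144, 0.2271]
tool_rot: [1.96, 2.152, -0.301]
contact_force: [-0.4, 0.2, -0.2]
opening: 0.0424
grip_force: 0.0
t2.95 frame [-49.5  -5.2 227.1] world [ 0.531 -0.014  0.227] q [-0.01 -0.17  1.85 -0.3   1.44 -0.07] F [-0.4  0.2 -0.2] open 0.042 grip 0.0
([3.14, 0.28, 9.72], [-0.007, -0.002, -0.002])
```

View pics/s1.png

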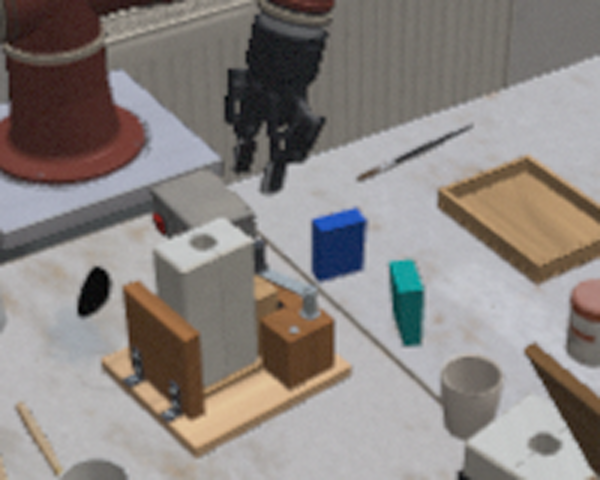

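The gripper hangs above the post, which is at crop (258,250), with its fingers straddling it along frame y. Next I descend and grip.

```bash
python3 -m handwheel '[[[1.2,0.28,4],[0,0,0]],[[2.2,0.28,7],[0,0,0]],[[3.1,0.28,9.7],[0,0,0]],[[3.1,0.28,9.7],[0,0,0]]]'
python3 -m handwheel '[[[0,0,0],[0,0,0]],[[0,0,0],[0,0,0]],[[0,0,0],[0,0,0]]]' 1 20
python3 - <<'E'
from go import *
st()
# arc rows about pivot (-70,62)
o=ctrl.get_obs();R0=Rn.from_rotvec(o["tool_rot"])
v=np.array([23,-65.])
for th in (.2,.4,.7,1.0,1.3,1.5,1.6,1.7,1.8,1.9):
    c,s=np.cos(th),np.sin(th); d=np.array([c*v[0]+s*v[1],-s*v[0]+c*v[1]])-v
    w=F2W([0,0,f[2]],[d[0],d[1],0])[0]; print(th,(R0.inv().apply(w)*100).round(2).tolist())
E
```

```text
t: 3.5
tool_pos: [0.5341, -0.0142, 0.1279]
tool_rot: [1.961, 2.148, -0.297]
contact_force: [0.3, -0.6, -0.7]
opening: 0.0425
grip_force: 0.0
t: 3.88
tool_pos: [0.5312, -0.0162, 0.1312]
tool_rot: [1.963, 2.146, -0.314]
contact_force: [-21.2, -6.0, 12.4]
opening: 0.014
grip_force: 22.7
t3.88 frame [-47.6  -4.8 131.2] world [ 0.531 -0.016  0.131] q [-0.01 -0.07  1.93 -0.32  1.28 -0.01] F [-21.2  -6.   12.4] open 0.014 grip 22.7
0.2 [1.27, -0.34, -0.4]
0.4 [2.59, -0.41, -0.81]
0.7 [4.51, 0.01, -1.42]
1.0 [6.23, 1.0, -1.97]
1.3 [7.6, 2.48, -2.41]
1.5 [8.24, 3.67, -2.63]
1.6 [8.48, 4.31, -2.71]
1.7 [8.65, 4.98, -2.78]
1.8 [8.76, 5.66, -2.82]
1.9 [8.8, 6.34, -2.84]
```

Gripped with a 14 mm opening, but slightly off centre, with a 21 N side load and 12 N upward. I'll relieve that before swinging.

```bash
python3 -m handwheel '[[[-0.1,-0.2,-0.35],[0,0,0]],[[-0.1,-0.2,-0.35],[0,0,0]]]'
python3 - <<'E'
from go import *
st()
E
```

```text
t: 4.12
tool_pos: [0.5304, -0.0144, 0.1315]
tool_rot: [1.963, 2.149, -0.302]
contact_force: [-7.2, -0.8, -4.7]
opening: 0.0141
grip_force: 20.9
t4.12 frame [-49.5  -5.4 131.5] world [ 0.53  -0.014  0.132] q [-0.01 -0.08  1.94 -0.31  1.27 -0.01] F [-7.2 -0.8 -4.7] open 0.014 grip 20.9
```

```bash
python3 -m handwheel '[[[1.27,-0.34,-0.4],[0,0,0]],[[2.59,-0.41,-0.81],[0,0,0]],[[3.6,-0.25,-1.13],[0,0,0]],[[4.51,0,-1.42],[0,0,0]]]'
python3 - <<'E'
from go import *
st()
E
```

```text
t: 4.62
tool_pos: [0.5294, 0.034, 0.132]
tool_rot: [1.957, 2.147, -0.292]
contact_force: [8.0, -5.6, -15.5]
opening: 0.0139
grip_force: 19.6
t4.62 frame [-97.8  -1.8 132. ] world [0.529 0.034 0.132] q [ 0.08 -0.07  1.93 -0.31  1.29  0.07] F [  8.   -5.6 -15.5] open 0.014 grip 19.6
```

```bash
python3 -m handwheel '[[[1.75,1.05,-0.45],[0,0,0]],[[3.1,2.5,-0.89],[0,0,0]],[[3.75,3.7,-1.1],[0,0,0]],[[4.1,4.9,-1.2],[0,0,0]],[[4.28,5.7,-1.3],[0,0,0]]]'
python3 - <<'E'
from go import *
st()
E
```

```text
t: 5.25
tool_pos: [0.5805, 0.0877, 0.1319]
tool_rot: [1.964, 2.154, -0.29]
contact_force: [-5.4, 8.8, -5.8]
opening: 0.0132
grip_force: 19.6
t5.25 frame [-146.3   54.3  131.9] world [0.581 0.088 0.132] q [ 0.16  0.08  1.77 -0.3   1.32  0.15] F [-5.4  8.8 -5.8] open 0.013 grip 19.6
```

```bash
python3 -m handwheel '[[[0,0,0],[0,0,0]],[[0,0,0],[0,0,0]],[[-1,0,-3],[0,0,0]],[[-3,0,-9],[0,0,0]],[[-3,0,-10],[0,-0.1,0]]]' 0 20
python3 - <<'E'
from go import *
st()
a=ctrl.get_image("side")[90:250,130:330];b=ctrl.get_image("top")[160:260,210:345]
cv2.imwrite("pics/s2.png",np.vstack([cv2.resize(a,(500,400),interpolation=2)[150:],cv2.resize(b,(500,340),interpolation=2)]))
for c in("side","top"):
  for q in("keeper_post","wedge_center","keeper_pivot"): print(c,q,[(round(d["score"],2),np.round(d["position"],1).tolist()) for d in ctrl.landmark_of(c,q)][:4])
th=[.0,1.6,1.8,1.9]
for t in th:
    p=np.array([-70,62])+[np.cos(t)*23-np.sin(t)*65,-np.sin(t)*23-np.cos(t)*65];print(t,p,[proj(c,F2W(f,(*p,136)))[0].round(1) for c in K])
for e in(65,68,71): print("wc",e,[proj(c,F2W(f,(-40,0,e)))[0].round(1) for c in K],[proj(c,F2W(f,(-40,0,e+41)))[0].round(1) for c in K])
E
```

```text
t: 5.88
tool_pos: [0.585, 0.0828, 0.2457]
tool_rot: [1.902, 2.073, -0.371]
contact_force: [0.9, -0.7, -1.6]
opening: 0.0428
grip_force: 0.0
t5.88 frame [-141.    58.2  245.7] world [0.585 0.083 0.246] q [ 0.2   0.01  1.67 -0.4   1.5   0.15] F [ 0.9 -0.7 -1.6] open 0.043 grip 0.0
side keeper_post [(0.64, [210.6, 190.7]), (0.48, [249.4, 174.9])]
side wedge_center [(0.72, [265.9, 195.7]), (0.6, [212.2, 195.0]), (0.54, [240.7, 172.5])]
side keeper_pivot [(0.64, [232.1, 181.5])]
top keeper_post []
top wedge_center [(0.69, [224.8, 244.4]), (0.55, [286.7, 215.4])]
top keeper_pivot [(0.71, [269.0, 188.9])]
0.0 [-47.  -3.] [array([215. , 175.4]), array([280.4, 216.1])]
1.6 [-135.64387321   40.90777608] [array([245. , 171.5]), array([246.1, 204. ])]
1.8 [-138.52574419   54.36964064] [array([248.3, 173.1]), array([244.4, 199.2])]
1.9 [-138.94516574   61.24891983] [array([249.8, 174. ]), array([244. , 196.7])]
wc 65 [array([214.5, 194.1]), array([281.4, 214.5])] [array([214.1, 184.1]), array([282.2, 214.6])]
wc 68 [array([214.5, 193.3]), array([281.5, 214.5])] [array([214.1, 183.4]), array([282.3, 214.6])]
wc 71 [array([214.5, 192.6]), array([281.5, 214.5])] [array([214.1, 182.7]), array([282.3, 214.6])]
```

View pics/s2.png

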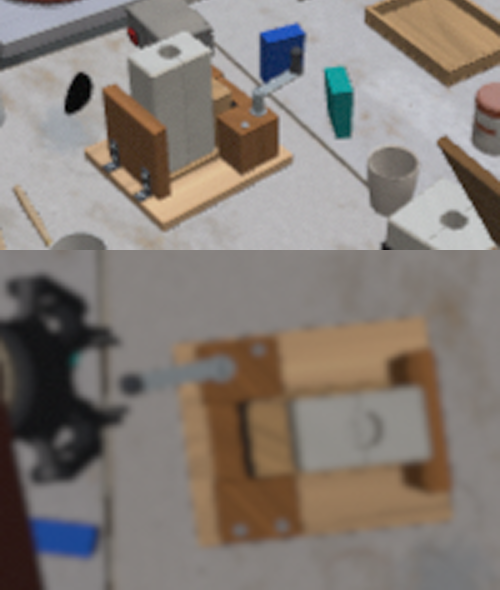

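The keeper is at about 1.8 rad: its post shows at top pixel (245.6,199), where the model puts it. The wedge top is free at top pixel (284,215). Next is the approach to the wedge with a 0.6 rad lean.

Run:
```python
from go import *
print(rows(*target((-91,-1,230),.6,1)));print(rows(*target((-91,-1,175),.6,1)))
```

```text
([-4.51, -5.47, 2.48], [-0.005, -0.202, -0.003])
([-2.38, -5.46, 7.55], [-0.005, -0.202, -0.003])
```

```bash
python3 -m handwheel '[[[-2.5,-3,1],[0,-0.1,0]],[[-4.5,-5.5,2.5],[0,-0.2,0]],[[-3.4,-5.5,5],[0,-0.2,0]],[[-2.4,-5.5,7.5],[0,-0.2,0]],[[-2.4,-5.5,7.5],[0,-0.2,0]]]' -0.75 20
python3 - <<'E'
from go import *
st();print(rows(*target((-50,-1,114.5),.6,1)));print(rows(*target((-35,-1,92.5),.6,1)))
E
```

```text
t: 6.9
tool_pos: [0.529, 0.0271, 0.1736]
tool_rot: [1.784, 1.958, -0.558]
contact_force: [0.3, 0.0, 0.3]
opening: 0.0746
grip_force: 0.0
t6.90 frame [-91.   -2.8 173.6] world [0.529 0.027 0.174] q [ 0.21 -0.04  1.89 -0.6   1.41  0.25] F [0.3 0.  0.3] open 0.075 grip 0.0
([-0.05, 0.24, 7.19], [-0.009, -0.001, -0.0])
([-0.05, 0.26, 9.85], [-0.009, -0.001, -0.0])
```

```bash
python3 -m handwheel '[[[0,0.2,4],[0,0,0]],[[0,0.2,7],[0,0,0]],[[0,0.2,9],[0,0,0]],[[0,0.2,9.6],[0,0,0]],[[0,0.2,9.6],[0,0,0]]]'
python3 - <<'E'
from go import *
st();print(rows(*target((-35,-1,92.5),.6,1)))
a=ctrl.get_image("side")[120:220,160:285];b=ctrl.get_image("top")[160:260,220:345]
cv2.imwrite("pics/s3.png",np.hstack([cv2.resize(a,(400,320),interpolation=2),cv2.resize(b,(400,320),interpolation=2)]))
E
```

```text
t: 7.52
tool_pos: [0.5384, -0.0258, 0.098]
tool_rot: [1.784, 1.954, -0.55]
contact_force: [0.1, 0.4, -1.0]
opening: 0.0748
grip_force: 0.0
t7.53 frame [-37.4   1.5  98. ] world [ 0.538 -0.026  0.098] q [ 0.11  0.04  1.95 -0.64  1.24  0.26] F [ 0.1  0.4 -1. ] open 0.075 grip 0.0
([0.12, -0.25, 0.59], [-0.002, -0.002, -0.004])
```

View pics/s3.png

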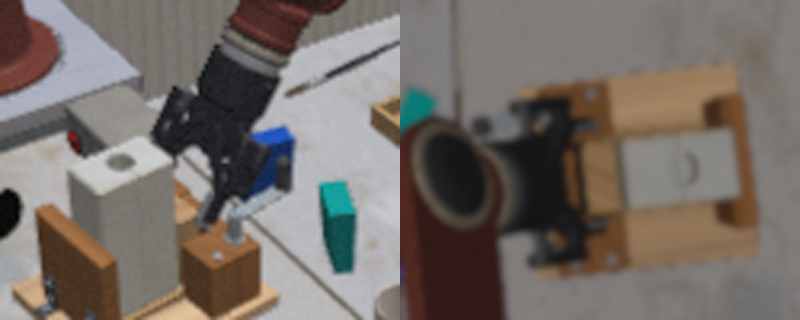

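The fingers straddle the wedge, with tips at about (600,122) and (600,232) in the crop and the wedge centred at (603,175). I'll go 6 mm deeper and grip.

```bash
python3 -m handwheel '[[[0.1,-0.1,0.3],[0,0,0]],[[0.1,-0.1,0.6],[0,0,0]],[[0.1,-0.1,0.6],[0,0,0]]]'
python3 -m handwheel '[[[0,0,0],[0,0,0]],[[0,0,0],[0,0,0]],[[0,0,0],[0,0,0]],[[0,0,0],[0,0,0]],[[0,0,0],[0,0,0]]]' 1 90
python3 - <<'E'
from go import *
st()
E
```

```text
t: 8.0
tool_pos: [0.537, -0.0284, 0.0917]
tool_rot: [1.783, 1.955, -0.551]
contact_force: [-0.0, 0.2, -0.2]
opening: 0.0749
grip_force: 0.0
t: 8.62
tool_pos: [0.536, -0.0281, 0.0925]
tool_rot: [1.785, 1.955, -0.555]
contact_force: [-6.5, 4.6, 6.8]
opening: 0.0574
grip_force: 95.5
t8.62 frame [-35.3  -1.1  92.5] world [ 0.536 -0.028  0.093] q [ 0.1   0.04  1.96 -0.64  1.23  0.26] F [-6.5  4.6  6.8] open 0.057 grip 95.5
```

```bash
python3 -m handwheel '[[[-0.28,0,-0.41],[0,0,0]],[[-0.6,0,-0.83],[0,0,0]],[[-1.1,0,-1.65],[0,0,0]],[[-1.6,0,-2.4],[0,0,0]],[[-1.6,0,-2.4],[0,0,0]]]'
python3 - <<'E'
from go import *
st()
E
```

```text
t: 9.25
tool_pos: [0.5345, -0.0282, 0.117]
tool_rot: [1.786, 1.959, -0.556]
contact_force: [-0.5, -1.9, -15.1]
opening: 0.0572
grip_force: 101.0
t9.25 frame [-35.4  -2.7 117. ] world [ 0.534 -0.028  0.117] q [ 0.1   0.    1.95 -0.63  1.27  0.23] F [ -0.5  -1.9 -15.1] open 0.057 grip 101.0
```

```bash
python3 -m handwheel '[[[-0.6,0,-0.85],[0,0,0]],[[-1.4,0,-2.1],[0,0,0]],[[-2.7,0,-4.2],[0,0,0]],[[-4.2,0,-6.5],[0,0,0]],[[-5.2,0,-8.3],[0,0,0]]]'
python3 - <<'E'
from go import *
st()
E
```

```text
t: 9.88
tool_pos: [0.5388, -0.0244, 0.2244]
tool_rot: [1.782, 1.95, -0.544]
contact_force: [-0.4, -0.4, -0.7]
opening: 0.0575
grip_force: 102.5
t9.88 frame [-38.7   2.  224.4] world [ 0.539 -0.024  0.224] q [ 0.11 -0.11  1.87 -0.61  1.42  0.12] F [-0.4 -0.4 -0.7] open 0.057 grip 102.5
```

Pull force peaked near 15 N and is now about −0.7 N, so the wedge is out. I'll check that it is held while computing the transport.

```bash
cat > lay.py <<'E'
from go import *
def corners():
    # wedge section in frame x-z relative to TCP at grip, mm
    tcp=np.array([-35.3,92.5]);zt=109.
    return np.array([(-25,zt),(-55,zt),(-25,zt-82),(-47,zt-82),(-38,zt-41)])-tcp
def rot(b): # lean change from .6 to -b : rotate top toward +x
    a=-(0.6+b);c,s=np.cos(a),np.sin(a);return corners()@np.array([[c,s],[-s,c]])
if __name__=="__main__":
    for b in(.6,.75,.9):
        r=rot(b);print(b,r.round(0).tolist(),"tip corners",[(t*np.array([np.sin(-b),-np.cos(b)])*-5+w*np.array([np.cos(b),-np.sin(b)])).round(1).tolist() for t in(1,) for w in(11,-11)])
    st()
    for q in ("wedge_center",):
        for c in("side","top"): 
            im=ctrl.get_image(c);cv2.imwrite(f"pics/l_{c}.png",im);print(c,[(round(d["score"],2),np.round(d["position"],1).tolist()) for d in ctrl.landmark_of(c,q)][:4])
    a=cv2.imread("pics/l_side.png")[100:220,160:285]
    cv2.imwrite("pics/s4.png",cv2.resize(a,None,fx=4,fy=4,interpolation=2))
    print(rows(np.array([.52,.15,.25]),Rn.from_rotvec(ctrl.get_obs()["tool_rot"])))
    print(rows(*(np.array([.50,.38,.20]),target((0,0,0),-.75,1)[1])))
E
python3 lay.py
```

```text
0.6 [[19.0, -4.0], [8.0, 24.0], [-57.0, -33.0], [-65.0, -13.0], [-24.0, -6.0]] tip corners [[11.9, -2.1], [-6.3, 10.3]]
0.75 [[18.0, -6.0], [12.0, 23.0], [-62.0, -24.0], [-66.0, -3.0], [-24.0, -3.0]] tip corners [[11.5, -3.8], [-4.6, 11.2]]
0.9 [[17.0, -9.0], [15.0, 21.0], [-65.0, -15.0], [-66.0, 7.0], [-25.0, 1.0]] tip corners [[10.8, -5.5], [-2.9, 11.7]]
t9.88 frame [-38.7   2.  224.4] world [ 0.539 -0.024  0.224] q [ 0.11 -0.11  1.87 -0.61  1.42  0.12] F [-0.4 -0.4 -0.7] open 0.057 grip 102.5
side [(0.72, [213.2, 161.3]), (0.69, [263.3, 195.7]), (0.59, [242.0, 172.1]), (0.57, [231.9, 178.7])]
top [(0.47, [370.0, 158.1])]
([12.76, -0.12, -12.36], [0.0, 0.0, 0.0])
([34.65, -0.01, -21.24], [0.002, 1.349, -0.004])
```

View pics/s4.png

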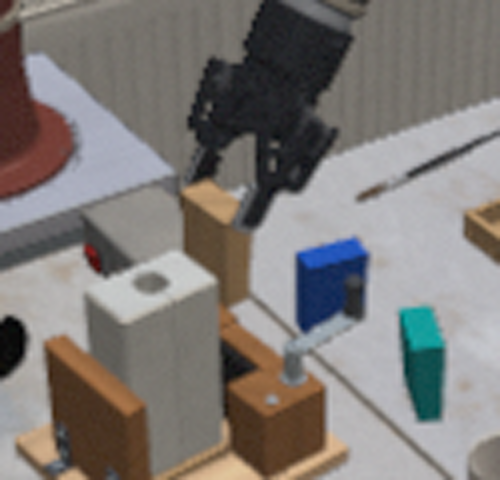

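The wedge hangs in the gripper at crop (215,240), clear of the frame. Now carry it to the tray.

```bash
python3 -m handwheel '[[[4,0,-5],[0,0,0]],[[8,0,-9],[0,0.1,0]],[[12.5,0,-12.4],[0,0.25,0]],[[17,0,-14.5],[0,0.4,0]],[[21.5,0,-16],[0,0.55,0]]]'
python3 - <<'E'
from go import *
st();print(rows(np.array([.50,.384,.20]),target((0,0,0),-.8,1)[1]))
E
```

```text
t: 10.7
tool_pos: [0.5121, 0.2441, 0.2291]
tool_rot: [2.095, 2.298, -0.048]
contact_force: [0.7, -0.9, -1.4]
opening: 0.0575
grip_force: 102.4
t10.70 frame [-308.5    1.2  229.1] world [0.512 0.244 0.229] q [ 0.33 -0.07  1.74 -0.04  1.48  0.25] F [ 0.7 -0.9 -1.4] open 0.057 grip 102.4
([14.16, 0.09, 2.28], [0.0, 0.844, -0.004])
```

```bash
python3 -m handwheel '[[[4,0,0],[0,0.18,0]],[[8,0,0.5],[0,0.36,0]],[[12,0,1],[0,0.54,0]],[[14.1,0.1,2],[0,0.7,0]],[[14.1,0.1,2.2],[0,0.84,0]]]'
python3 - <<'E'
from go import *
st();R=target((0,0,0),-.8,1)[1];print(rows(np.array([.50,.384,.06]),R));print(rows(np.array([.50,.384,.033]),R))
a=ctrl.get_image("side")[90:210,240:365];b=ctrl.get_image("top")[170:290,90:215]
cv2.imwrite("pics/s5.png",cv2.resize(np.hstack([a,b]),None,fx=3.2,fy=3.2,interpolation=2))
E
```

```text
t: 11.32
tool_pos: [0.4989, 0.3818, 0.198]
tool_rot: [-1.661, -1.82, -0.692]
contact_force: [0.1, 0.5, -1.3]
opening: 0.0573
grip_force: 102.5
t11.32 frame [-446.9    1.2  198. ] world [0.499 0.382 0.198] q [ 0.2  -0.02  1.89  0.83  1.29 -0.14] F [ 0.1  0.5 -1.3] open 0.057 grip 102.5
([-9.7, 0.19, 9.82], [-0.001, 0.006, -0.005])
([-11.62, 0.2, 11.71], [-0.001, 0.006, -0.005])
```

View pics/s5.png

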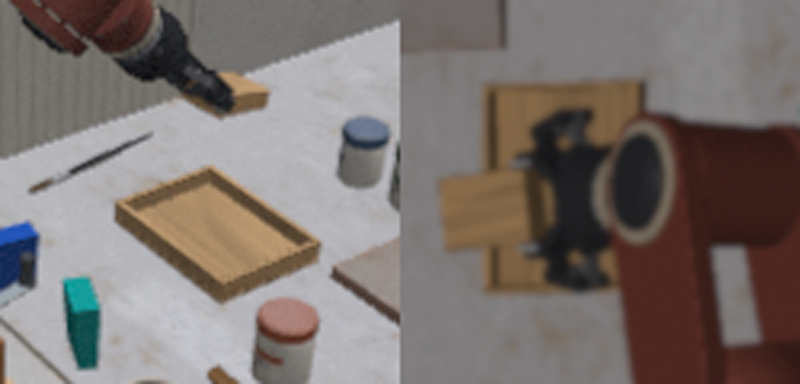

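The wedge is held nearly level above the tray: its far end is at y≈0.45, inside the wall at 0.476. Lowering now.

```bash
python3 -m handwheel '[[[-3.5,0.1,3.5],[0,0,0]],[[-7,0.2,7],[0,0,0]],[[-9.7,0.2,9.8],[0,0,0]],[[-11,0.2,11],[0,0,0]],[[-11.3,0.2,11.4],[0,0,0]]]'
python3 - <<'E'
from go import *
st();print(rows(np.array([.50,.384,.03]),target((0,0,0),-.8,1)[1]))
E
```

```text
t: 12.05
tool_pos: [0.5021, 0.3836, 0.0399]
tool_rot: [-1.664, -1.823, -0.692]
contact_force: [-0.7, -0.4, -0.5]
opening: 0.0571
grip_force: 102.6
t12.05 frame [-448.4    4.6   39.9] world [0.502 0.384 0.04 ] q [ 0.21  0.22  1.94  0.92  1.1  -0.37] F [-0.7 -0.4 -0.5] open 0.057 grip 102.6
([-0.66, -0.21, 0.74], [0.002, 0.009, -0.004])
```

```bash
python3 -m handwheel '[[[-0.35,-0.1,0.35],[0,0,0]],[[-0.5,-0.1,0.5],[0,0,0]],[[-0.7,-0.1,0.7],[0,0,0]],[[-0.8,-0.1,0.8],[0,0,0]]]'
python3 - <<'E'
from go import *
st()
E
```

```text
t: 12.55
tool_pos: [0.5016, 0.3834, 0.0294]
tool_rot: [-1.663, -1.823, -0.695]
contact_force: [-0.3, -0.5, 0.6]
opening: 0.0573
grip_force: 102.6
t12.55 frame [-448.3    4.1   29.4] world [0.502 0.383 0.029] q [ 0.21  0.24  1.94  0.93  1.08 -0.39] F [-0.3 -0.5  0.6] open 0.057 grip 102.6
```

```bash
python3 -m handwheel '[[[0,0,0],[0,0,0]],[[0,0,0],[0,0,0]],[[0,0,0],[0,0,0]],[[0,0,0],[0,0,0]]]' -0.7 20
python3 -m handwheel '[[[0.7,0,-0.7],[0,0,0]],[[2.2,0,-2.2],[0,0,0]],[[5.5,0,-5.5],[0,0,0]],[[9,0,-9],[0,-0.1,0]],[[12.5,0,-12.5],[0,-0.25,0]]]'
python3 - <<'E'
from go import *
st()
for p,t in(((-150,0,330),0.),((-60,0,330),0.1),((-2.5,0,300),0.1)): print(rows(*target(p,t,1)))
a=ctrl.get_image("side")[90:210,240:365];b=ctrl.get_image("top")[170:290,90:215]
cv2.imwrite("pics/s6.png",cv2.resize(np.hstack([a,b]),None,fx=3.2,fy=3.2,interpolation=2))
E
```

```text
t: 13.05
tool_pos: [0.5013, 0.3834, 0.0291]
tool_rot: [-1.663, -1.823, -0.695]
contact_force: [-0.8, 0.1, -0.3]
opening: 0.0724
grip_force: 0.0
t: 13.68
tool_pos: [0.5014, 0.3811, 0.2072]
tool_rot: [-1.824, -1.993, -0.5]
contact_force: [0.5, 1.7, -1.1]
opening: 0.0721
grip_force: 0.0
t13.68 frame [-445.9    3.6  207.2] world [0.501 0.381 0.207] q [ 0.3  -0.04  1.81  0.55  1.29  0.08] F [ 0.5  1.7 -1.1] open 0.072 grip 0.0
([-19.16, -0.16, -25.68], [0.001, -0.537, -0.007])
([-26.89, -0.09, -30.28], [0.001, -0.637, -0.008])
([-33.37, -0.04, -30.64], [0.001, -0.637, -0.008])
```

View pics/s6.png

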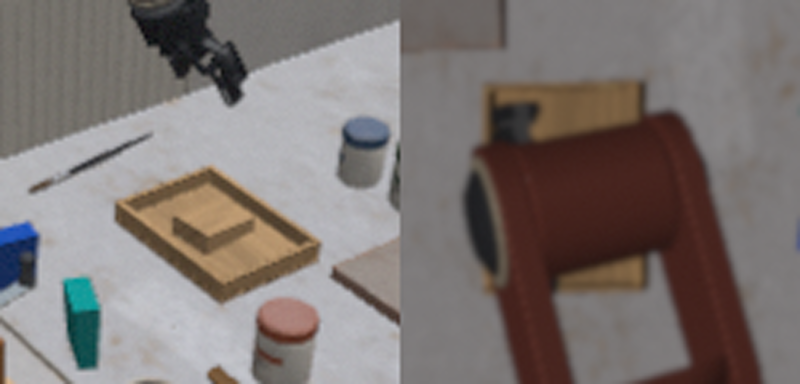

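The wedge lies flat inside the tray at side crop (213,222). Next I go to the mould's front half with the tool vertical.

```bash
python3 -m handwheel '[[[-3,0,-6],[0,-0.1,0]],[[-7,0,-11],[0,-0.2,0]],[[-11,-0.1,-16],[0,-0.3,0]],[[-15,-0.1,-20.5],[0,-0.42,0]],[[-19,-0.1,-24],[0,-0.53,0]]]'
python3 - <<'E'
from go import *
st();print(rows(*target((-6,0,300),0.,1)),rows(*target((-6,0,230),0.,1)))
E
```

```text
t: 14.4
tool_pos: [0.5271, 0.0952, 0.3161]
tool_rot: [-2.114, -2.317, -0.012]
contact_force: [0.9, -1.0, -0.1]
opening: 0.0728
grip_force: 0.0
t14.40 frame [-158.9    1.9  316.1] world [0.527 0.095 0.316] q [ 0.04 -0.2   1.71  0.01  1.63 -0.06] F [ 0.9 -1.  -0.1] open 0.073 grip 0.0
([-15.3, -0.12, 1.48], [0.003, -0.009, -0.004]) ([-15.36, -0.14, 8.48], [0.003, -0.009, -0.004])
```

```bash
python3 -m handwheel '[[[-6,0,0],[0,-0.01,0]],[[-11,-0.1,1],[0,-0.01,0]],[[-15.3,-0.1,3],[0,-0.01,0]],[[-15.4,-0.1,6.5],[0,-0.01,0]],[[-15.4,-0.1,8.5],[0,-0.01,0]]]'
python3 -m handwheel '[[[0,0,0],[0,0,0]]]'
python3 - <<'E'
from go import *
st();print(rows(*target((-6,0,165),0.,1)))
a=ctrl.get_image("side")[100:230,150:275];b=ctrl.get_image("top")[150:280,230:355]
cv2.imwrite("pics/s7.png",cv2.resize(np.hstack([a,b]),None,fx=3.2,fy=3.2,interpolation=2))
E
```

```text
t: 15.02
tool_pos: [0.5389, -0.0557, 0.225]
tool_rot: [-2.116, -2.317, -0.0]
contact_force: [0.9, 0.9, -0.2]
opening: 0.0724
grip_force: 0.0
t: 15.15
tool_pos: [0.5387, -0.0548, 0.225]
tool_rot: [-2.113, -2.318, 0.001]
contact_force: [0.8, 0.5, -0.3]
opening: 0.0727
grip_force: 0.0
t15.15 frame [ -8.5  -1.  225. ] world [ 0.539 -0.055  0.225] q [-0.24 -0.14  1.81  0.    1.48 -0.33] F [ 0.8  0.5 -0.3] open 0.073 grip 0.0
([-0.26, 0.13, 6.0], [-0.004, -0.003, -0.004])
```

View pics/s7.png

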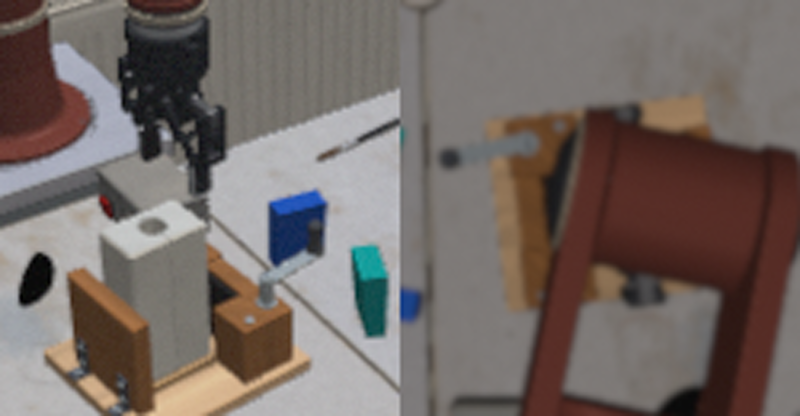

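The gripper straddles the mould over its front half, which is at crop (185,225). Descend and grip.

```bash
python3 -m handwheel '[[[-0.2,0.1,2.5],[0,0,0]],[[-0.2,0.1,4.5],[0,0,0]],[[-0.2,0.1,6],[0,0,0]],[[-0.2,0.1,6],[0,0,0]]]'
python3 -m handwheel '[[[0,0,0],[0,0,0]],[[0,0,0],[0,0,0]],[[0,0,0],[0,0,0]],[[0,0,0],[0,0,0]]]' 1 40
python3 - <<'E'
from go import *
st()
E
```

```text
t: 15.75
tool_pos: [0.5401, -0.057, 0.1653]
tool_rot: [-2.114, -2.318, 0.001]
contact_force: [-0.4, 0.2, 0.8]
opening: 0.0723
grip_force: 0.0
t: 16.25
tool_pos: [0.5393, -0.0575, 0.1681]
tool_rot: [-2.114, -2.318, 0.005]
contact_force: [-7.6, -0.3, 4.3]
opening: 0.055
grip_force: 48.8
t16.25 frame [ -5.7  -0.7 168.1] world [ 0.539 -0.058  0.168] q [-0.24 -0.09  1.86 -0.    1.38 -0.34] F [-7.6 -0.3  4.3] open 0.055 grip 48.8
```

```bash
python3 -m handwheel '[[[0.5,0,0],[0,0,0]],[[1,0,0],[0,0,0]],[[1.5,0,0],[0,0,0]],[[2.0,0,0],[0,0,0]],[[2.1,0,0],[0,0,0]]]'
python3 - <<'E'
from go import *
st()
E
```

```text
t: 16.88
tool_pos: [0.5375, -0.0376, 0.1681]
tool_rot: [-2.115, -2.319, 0.007]
contact_force: [-7.6, -6.3, 3.6]
opening: 0.0549
grip_force: 48.8
t16.88 frame [-25.7  -0.6 168.1] world [ 0.537 -0.038  0.168] q [-0.21 -0.1   1.87 -0.    1.38 -0.3 ] F [-7.6 -6.3  3.6] open 0.055 grip 48.8
```

```bash
python3 -m handwheel '[[[0.15,0,0],[0,0,0]],[[0.25,0,0],[0,0,0]],[[0.25,0,0],[0,0,0]]]'
python3 - <<'E'
from go import *
st()
E
python3 -m handwheel '[[[0.05,0,0],[0,0,0]],[[0.05,0,0],[0,0,0]],[[0.05,0,0],[0,0,0]],[[0.05,0,0],[0,0,0]]]' -0.7 20
python3 -m handwheel '[[[0,0,-2],[0,0,0]],[[0,0,-6],[0,0,0]],[[4,0,-12],[0,0,0]],[[8,0,-14],[0,0,0]],[[14,0,-14],[0,0,0]]]'
python3 -m handwheel '[[[6,0,0],[0,0,0]],[[12,0,0],[0,0,0]],[[12,0,0],[0,0,0]]]'
python3 - <<'E'
from go import *
st()
a=ctrl.get_image("side")[100:220,140:340];b=ctrl.get_image("top")[150:270,110:350]
cv2.imwrite("pics/s8.png",np.vstack([cv2.resize(a,(500,300),interpolation=2),cv2.resize(b,(600,300),interpolation=2)[:,:500]]))
E
```

```text
t: 17.25
tool_pos: [0.5375, -0.0376, 0.1681]
tool_rot: [2.117, 2.32, -0.013]
contact_force: [-6.8, -12.2, 3.1]
opening: 0.0552
grip_force: 48.6
t17.25 frame [-25.8  -0.6 168.1] world [ 0.537 -0.038  0.168] q [-0.2  -0.1   1.87 -0.01  1.37 -0.29] F [ -6.8 -12.2   3.1] open 0.055 grip 48.6
t: 17.75
tool_pos: [0.5389, -0.0332, 0.1671]
tool_rot: [-2.116, -2.32, -0.002]
contact_force: [0.3, 1.0, 0.1]
opening: 0.0724
grip_force: 0.0
t: 18.38
tool_pos: [0.5276, 0.1066, 0.3132]
tool_rot: [2.116, 2.315, 0.012]
contact_force: [1.0, 0.3, 0.2]
opening: 0.0727
grip_force: 0.0
t: 18.75
tool_pos: [0.5142, 0.2289, 0.3089]
tool_rot: [-2.11, -2.326, -0.004]
contact_force: [-0.7, -0.5, -0.5]
opening: 0.0726
grip_force: 0.0
t18.75 frame [-293.2    1.8  308.9] world [0.514 0.229 0.309] q [ 0.29 -0.13  1.66  0.    1.61  0.19] F [-0.7 -0.5 -0.5] open 0.073 grip 0.0
```

View pics/s8.png

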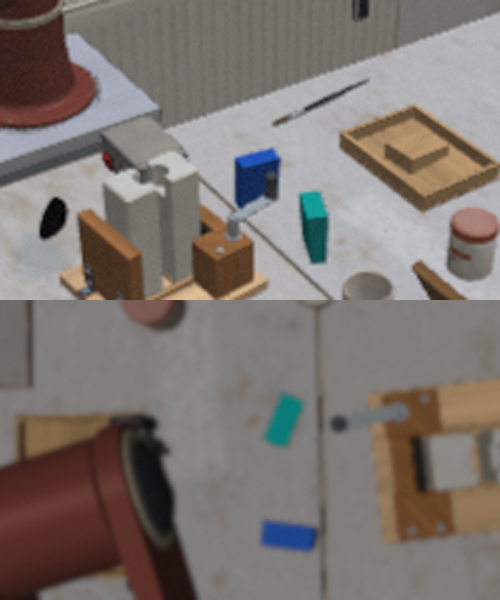

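The mould is open with a clear gap between the halves at crop (152,180). The keeper is swung aside at (268,190), the wedge lies flat in the tray at (417,152), and the arm touches nothing. Handing in.

```bash
python3 -c "
from station import ctrl
print(ctrl.finish_job())"
```

```text
the job is handed in; nothing more can be done
None
```

The job is handed in (no verdict was returned): the keeper is swung to about 1.8 rad, the wedge lies flat in the tray, the front half is slid the full 20 mm to its stop, and the arm stands clear at about 19 s of the 58 s allowed.

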